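# Hang the lift-off door on the counter box and latch it

### The job

Lift the loose steel door out of its rack, keep it upright and lower it gently onto the grey counter box so that both hinge knuckles drop fully home over their two pins and the door closes the box's open front. Then press the wing-headed quarter-turn latch on top of the box down, turn it a quarter turn clockwise until its hook is in front of the door, and let it spring back up so that it catches. Do not disturb the glass cylinder, the ceramic orifice or the bronze valve.

Things in the scene. Friction and masses are not known exactly. Their poses are not given: they have to be found in the camera images.
- cabinet: Fixed grey box, 130 mm deep (x), 220 wide (y), 150 high; origin at the centre of its underside; its open front looks along own +x (front edges at x = 65 mm). Two brackets on its -y side carry upright hinge pins, one above the other; the latch is on the roof near the front +y corner. With the door hung closed their axes are parallel and the door's origin is at (73, 0, 16) mm in the box's frame.
- pin_low (a point): Foot of the lower hinge pin (where the knuckle comes to rest, top of its bracket), at (73, -122, 18) mm in the box's frame. Pin 9.2 mm in diameter, 22 mm tall, the last 8 mm tapered to 3.6 mm.
- pin_up (a point): Foot of the upper hinge pin, same pin, exactly 108 mm above the lower: (73, -122, 126) mm in the box's frame.
- door: Loose flat door, about 0.4 kg: panel 10 mm thick (x), 216 wide (y), 134 high; origin at the centre of its lower edge, +x out of the outer face (with a clear window), z up. A steel grip plate 10 mm thick, 56 wide rises from its upper edge, z = 134 to 189 mm. Two knuckles (tubes 21 mm outside, 11.6 mm bore, 24 mm tall) on its -y edge, axis at y = -122 mm. Starts upright in the rack.
- door_grip (a point): Point in the middle of the door's grip plate, at (0, 0, 168) mm in the door's frame; pinch the 10 mm thickness here, from above, so that the fingertips stay above z = 140 mm of the door (the roof of the box is level with z = 134 mm when the door hangs).
- knuckle_low (a point): Centre of the lower end of the lower knuckle, at (0, -122, 2) mm in the door's frame; at home it coincides with pin_low. Play on the pin is about 1.2 mm all round. With this play the free edge of the door sags by up to 6 mm when let go, which is normal.
- knuckle_up (a point): Centre of the lower end of the upper knuckle, at (0, -122, 110) mm in the door's frame; at home it coincides with pin_up.
- rack: Fixed aluminium stand with an upright slot along its y, 13 mm wide between two walls 120 mm long whose tops are 60 mm above the counter; the slot's floor is 8 mm above the counter. Origin at the centre of its underside. The door's axes start parallel to the rack's, the door's origin 8 mm above the rack's.
- latch_press (a joint): How far the latch is pushed down, in m: 0 up, 0.007 fully down. Spring: about 3 N to start, 6.5 N at the bottom. It springs up again when let go. The latch can turn only while it is pushed down by more than about 4 mm.
- latch_turn (a joint): Latch angle in rad, growing clockwise seen from above: 0 open, hook pointing along the box's +y (starts within 0.12 of it); about 1.57 latched, hook along the box's +x, over the top of the door and down in front of it. Past about 1.4 the cam is clear and the latch can spring up and catch; stop at 1.6. Friction about 0.03 N m.
- wing_grip (a point): Grip point on the latch's wing, a plain steel plate 10 mm thick (own x), 36 mm long (own y, the way the hook points), reaching from 22 mm below to 12 mm above this point. It lies on the turning axis, at (45, 95, 200) mm in the box's frame when up. The hook's arm, 49 mm long and 12 wide, has its top 29 mm below this point; its end turns down 31 mm, inner face 44 mm from the axis.
- cylinder: Glass graduated cylinder, 180 mm tall, 32 mm across, on a 64 mm white foot; loose, to be left alone.
- orifice: White ceramic ring 72 mm across, 14 mm high, lying flat; loose, to be left alone.
- valve: Bronze check valve, 90 mm long, 50 mm high; loose, to be left alone.
Things that resemble listed ones, but are neither listed nor needed, are in the scene too. What is shaped like the door but red is not meant.

How it is judged:
On the way, in this order (a step that is already met when the one before it is completed fails the run):
1. both knuckles of the door are fully home on their pins (distance between knuckle_low and pin_low below 0.005 m and distance between knuckle_up and pin_up below 0.005 m), for 0.2 s.
2. the latch is turned by a quarter and has sprung up and caught (value of joint latch_turn above 1.3 rad and value of joint latch_press below 0.002 m), for 0.2 s.
At the end, for the whole second after the job is handed in: Both knuckles rest within 5 mm of the feet of their pins, the door is closed (its face within 0.09 rad of the box's front), the latch is turned past 1.3 rad and sprung up (pressed by less than 2 mm), and the door is at rest (all of step 1 and all of step 2 and angle between the x axis of door and the x axis of cabinet, either way round below 0.09 rad and linear speed of door below 0.02 m/s); the robot touches nothing.
It fails at once if the door is tipped by more than 0.35 rad (angle between door's own z axis and vertical above 0.35 rad).
It fails at once if the door is dropped or driven fast onto its pins (distance between knuckle_up and pin_up below 0.03 m and linear speed of door above 0.4 m/s).
It fails at once if the glass cylinder is moved by more than 30 mm or tipped (distance of cylinder from where it was at the start of the episode above 0.03 m or angle between cylinder's own z axis and vertical above 0.3 rad).
It fails at once if the orifice or the valve is moved by more than 30 mm (distance of any of orifice, valve from where it was at the start of the episode above 0.03 m).
It also fails if it takes over 66 s, if anything falls off the work surface, if the arm or the gripper's body presses on something with over 40 N, if the wrist force passes 120 N, or if a joint passes its speed limit or range.

### The arm

A 6-joint arm with a two-finger parallel gripper is mounted at the origin on the work surface. World frame = base frame: x ahead of the robot, y to its left, z up, the work surface at z = 0. Lengths are in m, angles in rad, forces in N, time in s.
With the tool pointing down it reaches from about 0.3 to 0.85 m from the base axis. Payload 5.4 kg.
Tool frame: the origin (TCP) lies midway between the tips of the shut fingers; the grasp point (between the pads) lies 19 mm behind it; z points along the fingers, y is the direction in which the jaws open and shut (so a half turn about z gives the same grasp; the last joint's range is limited). The gripper opens to 85 mm and grips with 20 to 120 N. Pads are 22 mm wide; open, the fingers measure 114 mm over their backs; the gripper's body (76 mm by 85 mm) begins 54 mm behind the grasp point. The pads swing forward as they close: fully open they stand 13 mm farther back than shut.
Start: joints at [-1.521, 0.158, 1.597, -0, 1.386, -0.21], TCP at [0.148, -0.556, 0.231] pointing down, gripper open.
Joint ranges: [-2.91, 2.91], [-0.94, 2.29], [0.18, 2.7], [-1.29, 4.43], [0.17, 2.64], [-3, 3]. Speed limits (rad/s): [2.57, 2.57, 3.14, 3.14, 3.14, 3.14].

### API

Orientations are given as a 3x3 rotation matrix whose columns are the frame's x, y, z axes.
In Python, from rig import r gives the robot as it stands. The module is installed in compiled form; this text tells all that it offers.
- The arm moves only by the tool step_arm, never from a script. Its argument "plan" is a list of rows, each an object with "jaw": the closure, from -1 (fully open) to 1 (shut), so that 0 is half open; "travel": the shift along the tool's x, y, z in mm, a list of three; "rot": the turn, a rotation vector about the tool's x, y, z in degrees, a list of three. In form: [{"jaw": jaw, "travel": [x, y, z], "rot": [wx, wy, wz]}, ...]. A call has 1 to 12 rows; each row shifts and turns the pose as measured when the row begins, along the tool's axes as they then stand; what a row does not reach is not made up. A row lasts 1/12 s, in which the tool goes at most 41.7 mm and 7.16 degrees, less where a joint would pass 70% of its speed; a pose out of reach is approached as far as the arm can. A call with a gripper value outside its range is refused whole. The fingers move at their own pace and stop on an object; "newtons" is the grip in N (left out, the last holds). Time passes only in rows, so rows that do not move let the fingers close. It gives the time, the measured TCP pose, the force and the opening at its end, in the units of the state.
- r.get_state(): the state, without advancing time (a new reading comes with each control period).
- r.read_camera(name): name is "scene" or "top" or "wrist"; returns a dict with "pixels" (480x640x3 uint8, red, green, blue), "camera_matrix" (3x3 intrinsics, pixels), "k1" (the pictures are not rectified: a ray, as slopes to the right and down, at radius r is drawn at 1 + k1 r^2 times it, then the intrinsics apply), "world_to_cam" (4x4, takes a point from world to camera coordinates); the wrist camera has in their place "hand_eye" (4x4, takes a point from camera to tool coordinates, whose origin is the TCP and whose axes are the flange's). Camera axes: x right, y up, looking along -z (the intrinsics and any distortion apply to the point x, -y, -z); pixel columns grow to the right and rows downward; lengths in m; the calibration is good to about 2 mm. A picture is of the moment at which its call begins: read the wrist's pose just before it. There is no depth.
- r.job_done(): hands the job in, once; it reports no verdict.
Trained networks look in a picture, given as the dict that the camera call returned (one of the last four; its "shot" number tells which), for a name from the list of things; names that differ only in an ending like _2 or _b are one class to them, and where a whole thing is asked for, a point or a joint stands for the part that bears it (a point fixed in the world has none). Each returns a list of dicts, best first, with "conf" (0 to 1); they miss things now and then, are a little off and sometimes report something else, mostly with a low value. They report only what shows in the picture. A call takes as long as a camera call. They do not tell look-alikes from the thing itself.
- r.silhouettes(name, picture): "pixels" (480x640 bool, what is visible of it) and "rect" ([left, top, right, bottom] in pixels, round what is visible of it).
- r.spot_point(name, picture): "centre" ([column, row] in pixels: a listed point, or the origin of a listed thing).
The state is a dict: "time": time; "joint_positions": joint angles; "qd": joint speeds; "joint_torque": joint torques, N m; "position": TCP position; "tool_rot": TCP orientation; "contact_force": force on the tool from outside, world axes, zero at the start; "moment": the same for the moment, N m; "opening": finger opening in m.
Only numpy, scipy, OpenCV 4.12 (cv2) and the standard library are available. Lean on these libraries where they do the work, as an engineer would, in place of code of your own. Each camera call takes 0.05 s, during which the arm holds its last target. There are 200 camera calls.

## Working session

There is one attempt and no reset: what is moved stays moved. The work goes in short steps, Python scripts to look and compute and a tool call to move; the robot and the scene stay as the last step left them, time stands still between calls to the robot, and variables do not carry over. Pictures are saved under pics/ and viewed, about 8 in all and at most 12, crops included, and the job is handed in when it is done.

Besides the shell and the picture viewer there is one more tool, called as name([rows], argument=value, ...), one row to a line, values as JSON. step_arm: Moves the arm, as the interface text tells. Its arguments: {"type":"object","properties":{"plan":{"type":"array"},"newtons":{"type":"number"}},"required":["plan"]}

```bash
mkdir -p pics; cat > h.py <<'E'
import numpy as np, cv2
from rig import r
def save(p,n): cv2.imwrite('pics/'+n,cv2.cvtColor(p['pixels'],cv2.COLOR_RGB2BGR))
def w2c(p,st=None):
    if 'world_to_cam' in p: return np.array(p['world_to_cam'])
    T=np.eye(4);T[:3,:3]=st['tool_rot'];T[:3,3]=st['position']
    return np.linalg.inv(T@np.array(p['hand_eye']))
def proj(X,p,W):
    X=np.atleast_2d(X);c=X@W[:3,:3].T+W[:3,3]
    s=np.c_[c[:,0]/-c[:,2],-c[:,1]/-c[:,2]];s=s*(1+p['k1']*(s**2).sum(1,keepdims=True))
    K=np.array(p['camera_matrix']);return s@K[:2,:2].T+K[:2,2]
def ray(uv,p,W):
    K=np.array(p['camera_matrix']);d=(np.array(uv)-K[:2,2])/[K[0,0],K[1,1]];s=d.copy()
    for _ in range(20): s=d/(1+p['k1']*(s@s))
    v=W[:3,:3].T@np.array([s[0],-s[1],-1]);o=-W[:3,:3].T@W[:3,3];return o,v/np.linalg.norm(v)
def onz(uv,z,p,W):
    o,v=ray(uv,p,W);return o+v*(z-o[2])/v[2]
E
python3 - <<'E'
from h import *
st=r.get_state();print({k:np.round(v,3) for k,v in st.items()})
for n in ['scene','top']:
    p=r.read_camera(n);W=w2c(p);save(p,n+'0.png');print(n,-W[:3,:3].T@W[:3,3],p['k1'],p['camera_matrix'])
    for t in ['cabinet','pin_low','pin_up','door','door_grip','knuckle_low','knuckle_up','rack','wing_grip','cylinder','orifice','valve']:
        print(t,[(np.round(d['centre']),round(d['conf'],2)) for d in r.spot_point(t,p)[:3]])
E
```

```text
{'time': np.float64(0.0), 'joint_positions': array([-1.521,  0.159,  1.598, -0.   ,  1.386, -0.21 ]), 'qd': array([-0.001, -0.   ,  0.001,  0.001, -0.   ,  0.001]), 'joint_torque': array([-2.0000e-03, -3.9600e+01, -3.3143e+01, -0.0000e+00,  9.0000e-03,
        0.0000e+00]), 'position': array([ 0.148, -0.555,  0.23 ]), 'tool_rot': array([[ 0.966,  0.257, -0.   ],
       [ 0.257, -0.966,  0.002],
       [ 0.   , -0.002, -1.   ]]), 'contact_force': array([ 0.867,  0.249, -0.338]), 'moment': array([ 0.015, -0.001, -0.025]), 'opening': np.float64(0.085)}
scene [1.25347479 0.23034666 0.93727275] 0.008253902685835434 [[443.41708307   0.         322.05052072]
 [  0.         443.41708307 238.68784641]
 [  0.           0.           1.        ]]
cabinet [(array([270., 245.]), 0.61)]
pin_low [(array([217., 252.]), 0.67)]
pin_up [(array([213., 222.]), 0.7)]
door [(array([461., 256.]), 0.85), (array([384., 282.]), 0.66)]
door_grip [(array([394., 238.]), 0.81), (array([347., 241.]), 0.64), (array([476., 206.]), 0.57)]
knuckle_low [(array([344., 269.]), 0.89), (array([442., 220.]), 0.79), (array([38
[... 399 characters left out ...]
514.15800411   0.         312.50827559]
 [  0.         514.15800411 237.34691569]
 [  0.           0.           1.        ]]
cabinet [(array([382., 277.]), 0.57)]
pin_low []
pin_up [(array([296., 260.]), 0.15)]
door [(array([250., 268.]), 0.63), (array([183., 333.]), 0.56)]
door_grip [(array([242., 261.]), 0.88), (array([168., 339.]), 0.63)]
knuckle_low [(array([295., 266.]), 0.69), (array([209., 374.]), 0.58)]
knuckle_up [(array([197., 378.]), 0.69), (array([295., 260.]), 0.68)]
rack [(array([247., 268.]), 0.91)]
wing_grip [(array([353., 255.]), 0.72)]
cylinder [(array([298., 170.]), 0.64), (array([353., 257.]), 0.52)]
orifice [(array([354., 174.]), 0.8)]
valve [(array([424., 198.]), 0.83)]
```

View pics/scene0.png

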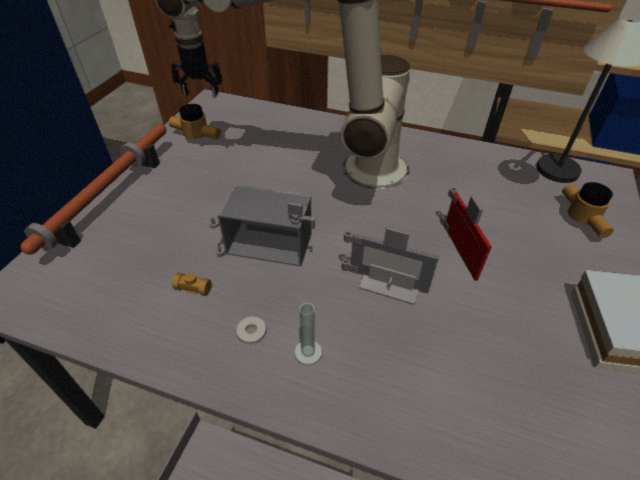

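View pics/top0.png

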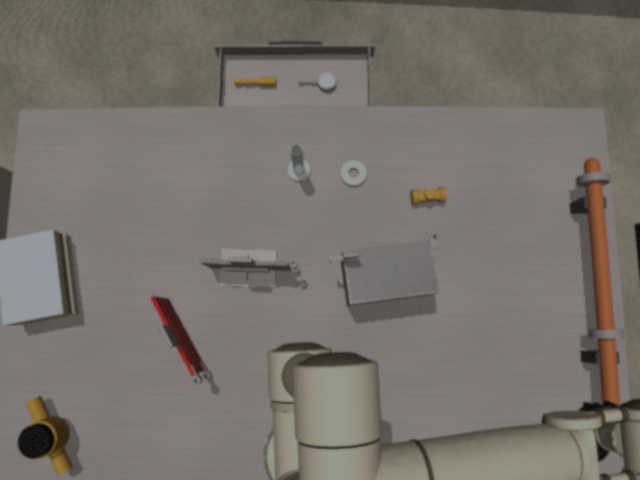

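Scene view: the grey box is at about (265,225) with its open front towards the camera. The grey door is in its rack at (390,265), and the red decoy is at (467,235). Top view: the box is at (390,272) with pins at (434,238) and wing at (352,256). The door's knuckles are at (295,262). I'll fit planar poses from these.

```bash
cat >> h.py <<'E'
from scipy.optimize import least_squares
def T3(q,z): 
    c,s=np.cos(q[2]),np.sin(q[2]);T=np.eye(4);T[:2,:2]=[[c,-s],[s,c]];T[:3,3]=[q[0],q[1],z];return T
def ap(T,X): return np.atleast_2d(X)@T[:3,:3].T+T[:3,3]
BOX={'cabinet':(0,0,0),'pin_low':(73,-122,18),'pin_up':(73,-122,126),'wing_grip':(45,95,200)}
DOOR={'door':(0,0,0),'door_grip':(0,0,168),'knuckle_low':(0,-122,2),'knuckle_up':(0,-122,110)}
def fit(obs,model,z,q0):
    "obs: list of (name,uv,p,W)"
    def f(q): return np.concatenate([(proj(ap(T3(q,z),np.array(model[n])/1e3),p,W)[0]-uv) for n,uv,p,W in obs])
    s=least_squares(f,q0,loss='soft_l1',f_scale=2);return s.x,f(s.x).reshape(-1,2)
def observe(p,W,model,T,z,tol):
    o=[]
    for n in model:
        e=proj(ap(T,np.array(model[n])/1e3),p,W)[0]
        for d in r.spot_point(n,p):
            if np.linalg.norm(np.array(d['centre'])-e)<tol and d['conf']>.15: o.append((n,np.array(d['centre']),p,W));break
    return o
def box_lines(x0,x1,y0,y1,z0,z1):
    v=np.array([[x,y,z] for x in(x0,x1) for y in(y0,y1) for z in(z0,z1)])/1e3
    return [(v[i],v[j]) for i in range(8) for j in range(i+1,8) if bin(i^j).count('1')==1]
def circ(x,y,z,rad):
    a=np.linspace(0,2*np.pi,17);v=np.c_[x+rad*np.cos(a),y+rad*np.sin(a),0*a+z]/1e3;return list(zip(v[:-1],v[1:]))
BL=box_lines(-65,65,-110,110,0,150)+circ(73,-122,18,4.6)+circ(73,-122,126,4.6)+circ(73,-122,148,1.8)
DL=box_lines(-5,5,-108,108,0,134)+box_lines(-5,5,-28,28,134,189)+circ(0,-122,2,10.5)+circ(0,-122,26,10.5)+circ(0,-122,110,10.5)+circ(0,-122,134,10.5)
def draw(img,p,W,L,T,col,sc=1,off=(0,0)):
    for a,b in L:
        for k in range(8):
            u=proj(ap(T,[a+(b-a)*k/8,a+(b-a)*(k+1)/8]),p,W);u=((u-off)*sc).round().astype(int)
            cv2.line(img,tuple(map(int,u[0])),tuple(map(int,u[1])),col,1,cv2.LINE_AA)
E
python3 - <<'E'
from h import *
ps=[r.read_camera(n) for n in('scene','top')]
pt=ps[1];Wt=w2c(pt)
# guesses
q=onz((392,272),.15,pt,Wt);d=onz((247,265),.13,pt,Wt)
qb=np.array([q[0],q[1],.1]);qd=np.array([d[0],d[1],0]);print(qb,qd)
for name,m,z,q in(('box',BOX,0,qb),('door',DOOR,.008,qd)):
    obs=[]
    for p in ps: obs+=observe(p,w2c(p),m,T3(q,z),z,45)
    q,res=fit(obs,m,z,q);print(name,q.round(4));
    for o,e in zip(obs,res): print(o[0],e.round(1))
    for p,n,of,sc in zip(ps,('s','t'),((180,160),(180,200)),(2.6,2.6)):
        pass
    if name=='box': qb=q
    else: qd=q
tiles=[]
for p,of in zip(ps,((190,170),(190,215))):
    c=cv2.resize(cv2.cvtColor(p['pixels'],cv2.COLOR_RGB2BGR)[of[1]:of[1]+107,of[0]:of[0]+265],None,fx=3,fy=3 - 0.2)
    c=cv2.resize(cv2.cvtColor(p['pixels'],cv2.COLOR_RGB2BGR)[of[1]:of[1]+100+30,of[0]:of[0]+265],None,fx=3,fy=3)
    for L,T in((BL,T3(qb,0)),(DL,T3(qd,.008))): draw(c,p,w2c(p),L,T,(0,255,0),3,np.array(of)-.33)
    tiles.append(c[:300] if len(tiles) else c[:300+0])
cv2.imwrite('pics/fit1.png',np.vstack(tiles))
np.savez('q.npz',qb=qb,qd=qd)
E
```

```text
[ 0.45868174 -0.20164635  0.1       ] [0.476859   0.15025367 0.        ]
box [ 0.4622 -0.1987  0.1486]
cabinet [-1.8 -2. ]
pin_low [ 1.3 -0.6]
pin_up [0.  1.7]
wing_grip [-0.7  0.5]
cabinet [ 0.6 -0.1]
pin_up [0.1 0.3]
wing_grip [-1.9 -0.2]
door [ 0.4861  0.158  -0.0082]
door [0.7 0.5]
door_grip [ 1.1 -4. ]
knuckle_low [-1.   0.9]
knuckle_up [-1.3 -3. ]
door [0.2 0.5]
door_grip [-0.5 -2.8]
knuckle_low [ 2.3 -1.2]
knuckle_up [-3.8  1.1]
```

View pics/fit1.png

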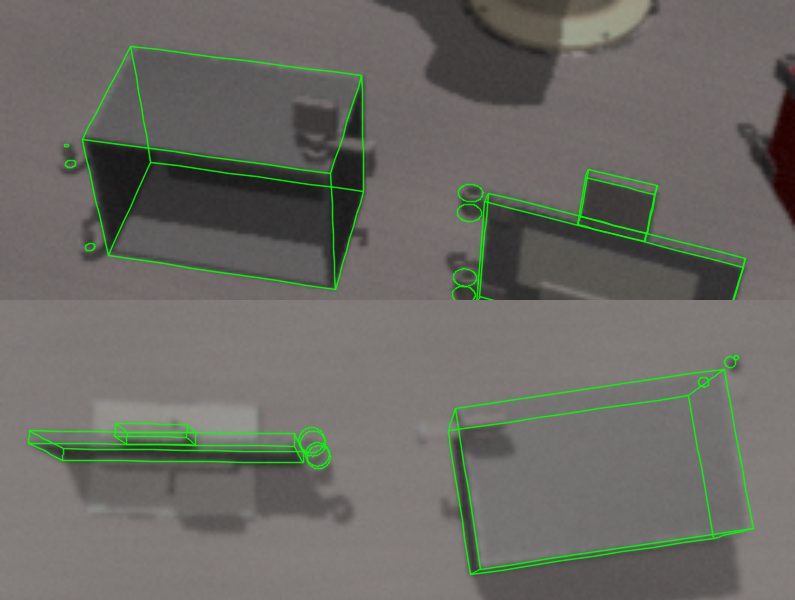

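step_arm([
  {"jaw": -1,"travel": [0,0,-11],"rot": [0,0,-6.9]},
  {"jaw": -1,"travel": [0,0,-11],"rot": [0,0,-6.9]},
  {"jaw": -1,"travel": [0,0,-11],"rot": [0,0,-6.9]},
  {"jaw": -1,"travel": [0,0,-11],"rot": [0,0,-6.9]},
  {"jaw": -1,"travel": [0,0,-11],"rot": [0,0,-6.9]},
  {"jaw": -1,"travel": [0,0,-11],"rot": [0,0,-6.9]},
  {"jaw": -1,"travel": [0,0,-11],"rot": [0,0,-6.9]},
  {"jaw": -1,"travel": [0,0,-11],"rot": [0,0,-6.9]},
  {"jaw": -1,"travel": [0,0,-11],"rot": [0,0,-6.9]},
  {"jaw": -1,"travel": [0,0,-11],"rot": [0,0,-6.9]},
  {"jaw": -1,"travel": [0,0,-11],"rot": [0,0,-6.9]},
])

```text
time: 3.12
position: [0.1476, -0.5538, 0.3536]
tool_rot: [[-0.062, 0.998, -0.0], [0.998, 0.062, 0.008], [0.008, 0.0, -1.0]]
contact_force: [0.8, 0.5, 0.0]
opening: 0.0853
```

step_arm([
  {"jaw": -1,"travel": [35,20,0],"rot": [0,0,0.3]},
  {"jaw": -1,"travel": [35,20,0],"rot": [0,0,0.3]},
  {"jaw": -1,"travel": [35,20,0],"rot": [0,0,0.3]},
  {"jaw": -1,"travel": [35,20,0],"rot": [0,0,0.3]},
  {"jaw": -1,"travel": [35,20,0],"rot": [0,0,0.3]},
  {"jaw": -1,"travel": [35,20,0],"rot": [0,0,0.3]},
  {"jaw": -1,"travel": [35,20,0],"rot": [0,0,0.3]},
  {"jaw": -1,"travel": [35,20,0],"rot": [0,0,0.3]},
  {"jaw": -1,"travel": [35,20,0],"rot": [0,0,0.3]},
  {"jaw": -1,"travel": [35,20,0],"rot": [0,0,0.3]},
  {"jaw": -1,"travel": [35,20,0],"rot": [0,0,0.3]},
  {"jaw": -1,"travel": [35,20,0],"rot": [0,0,0.3]},
])

```text
time: 4.12
position: [0.3752, -0.1171, 0.3569]
tool_rot: [[0.013, 1.0, 0.004], [1.0, -0.013, 0.0], [0.0, 0.004, -1.0]]
contact_force: [0.6, -0.5, -0.4]
opening: 0.0853
```

```bash
python3 - <<'E'
from h import *
st=r.get_state();p=r.read_camera('wrist');W=w2c(p,st);save(p,'w1.png');z=np.load('q.npz')
print(st['position'],np.array(p['hand_eye']).round(3))
print(observe.__name__,[ (o[0],o[1].round(0)) for o in observe(p,W,BOX,T3(z['qb'],0),0,60)])
E
```

```text
[ 0.37521297 -0.11714337  0.35691051] [[ 0.001  0.947  0.321  0.082]
 [ 1.    -0.001  0.    -0.   ]
 [ 0.     0.321 -0.947 -0.143]
 [ 0.     0.     0.     1.   ]]
observe [('wing_grip', array([489., 192.]))]
```

step_arm([
  {"jaw": -1,"travel": [0,32,0],"rot": [0,0,-0.2]},
  {"jaw": -1,"travel": [0,32,0],"rot": [0,0,-0.2]},
  {"jaw": -1,"travel": [0,32,0],"rot": [0,0,-0.2]},
  {"jaw": -1,"travel": [0,0,0],"rot": [0,0,0]},
  {"jaw": -1,"travel": [0,0,0],"rot": [0,0,0]},
])

```text
time: 4.78
position: [0.4708, -0.1309, 0.355]
tool_rot: [[0.02, 1.0, -0.0], [1.0, -0.02, -0.001], [-0.001, -0.0, -1.0]]
contact_force: [-0.8, -0.1, -0.0]
opening: 0.0855
```

```bash
python3 - <<'E'
from h import *
st=r.get_state();p=r.read_camera('wrist');W=w2c(p,st);z=np.load('q.npz')
q=z['qb'];print(st['position'],abs(st['qd']).max())
o=observe(p,W,BOX,T3(q,0),0,60)
for n,uv,_,_ in o: print(n,uv.round(1),(proj(ap(T3(q,0),np.array(BOX[n])/1e3),p,W)[0]-uv).round(1))
q2,res=fit(o,BOX,0,q);print(q2.round(4),res.round(1).tolist())
c=cv2.cvtColor(p['pixels'],cv2.COLOR_RGB2BGR)
draw(c,p,W,BL,T3(q,0),(0,255,0));draw(c,p,W,BL,T3(q2,0),(0,0,255));cv2.imwrite('pics/w2.png',c)
np.savez('box_w.npz',st_p=st['position'],st_R=st['tool_rot'],px=p['pixels'])
E
```

```text
[ 0.47076134 -0.1309148   0.35497276] 0.07163652731185051
pin_low [392.9 312.3] [-0.6  1.1]
pin_up [403.5 367.2] [ 4.7 -3.2]
wing_grip [350.5 177.4] [ 5.1 -5.2]
[ 0.4591 -0.2021  0.1543] [[-2.6, 3.2], [2.2, -0.7], [-0.1, -0.4]]
```

View pics/w2.png

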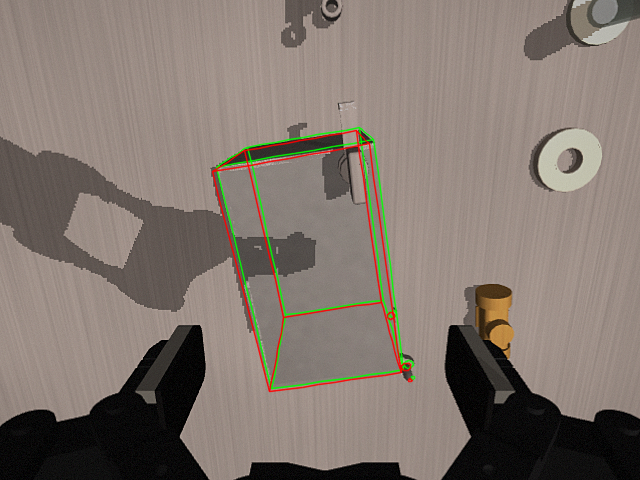

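The wrist view shows the roof well fitted, the wing at (357,180) and the pin at about (407,370). I'll zoom on the pin and corners to choose between the two fits.

```bash
python3 - <<'E'
from h import *
d=np.load('box_w.npz');st={'position':d['st_p'],'tool_rot':d['st_R']}
p=r.read_camera('wrist');W=w2c(p,st);z=np.load('q.npz')
print(p['camera_matrix'][0][0],p['k1'])
im=cv2.cvtColor(d['px'],cv2.COLOR_RGB2BGR);q=np.array([.4591,-.2021,.1543])
out=[]
for of in((360,340),(255,350),(330,95),(205,145)):
    c=cv2.resize(im[of[1]:of[1]+60,of[0]:of[0]+80],None,fx=5,fy=5,interpolation=cv2.INTER_CUBIC)
    draw(c,p,W,BL+circ(73,-122,140,4.6)+box_lines(40,50,77,113,178,212),T3(q,0),(0,0,255),5,np.array(of)-.4);out.append(c)
cv2.imwrite('pics/c1.png',np.vstack([np.hstack(out[:2]),np.hstack(out[2:])]))
E
```

```text
423.5989308012087 0.006179091801105231
```

View pics/c1.png

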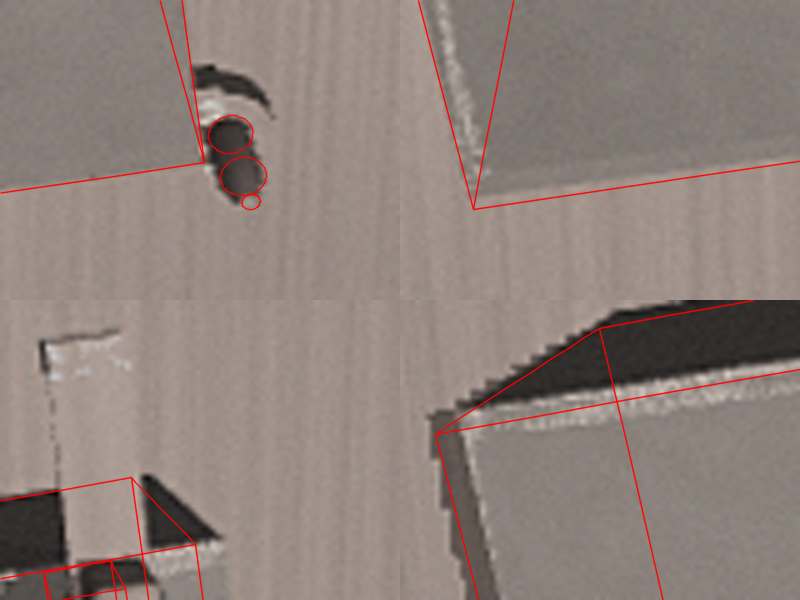

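The corners show the true yaw is about 0.137, with the pin position matching. I'll use box q ≈ (0.4613, -0.2003, 0.138). Next is the door.

step_arm([
  {"jaw": -1,"travel": [32,1,0],"rot": [0,0,0]},
  {"jaw": -1,"travel": [32,1,0],"rot": [0,0,0]},
  {"jaw": -1,"travel": [32,1,0],"rot": [0,0,0]},
  {"jaw": -1,"travel": [32,1,0],"rot": [0,0,0]},
  {"jaw": -1,"travel": [32,1,0],"rot": [0,0,0]},
  {"jaw": -1,"travel": [32,1,0],"rot": [0,0,0]},
  {"jaw": -1,"travel": [32,1,0],"rot": [0,0,0]},
  {"jaw": -1,"travel": [32,1,0],"rot": [0,0,0]},
  {"jaw": -1,"travel": [0,0,0],"rot": [0,0,0]},
  {"jaw": -1,"travel": [0,0,0],"rot": [0,0,0]},
])

```text
time: 5.92
position: [0.4796, 0.1351, 0.3601]
tool_rot: [[0.027, 1.0, 0.014], [1.0, -0.027, -0.005], [-0.004, 0.014, -1.0]]
contact_force: [-0.6, -1.1, -0.2]
opening: 0.0849
```

```bash
python3 - <<'E'
from h import *
st=r.get_state();p=r.read_camera('wrist');W=w2c(p,st);z=np.load('q.npz')
q=z['qd'];print(st['position'],np.round(st['tool_rot'],3).tolist(),abs(st['qd']).max())
o=observe(p,W,DOOR,T3(q,.008),0,60)
for n,uv,_,_ in o: print(n,uv.round(1),(proj(ap(T3(q,.008),np.array(DOOR[n])/1e3),p,W)[0]-uv).round(1))
q2,res=fit(o,DOOR,.008,q);print(q2.round(4),res.round(1).tolist())
c=cv2.cvtColor(p['pixels'],cv2.COLOR_RGB2BGR);c0=c.copy()
draw(c,p,W,DL,T3(q,.008),(0,255,0));draw(c,p,W,DL,T3(q2,.008),(0,0,255))
cv2.imwrite('pics/w3.png',c[:, 120:520])
g=cv2.resize(c0[60:360,220:420],None,fx=2,fy=2,interpolation=cv2.INTER_CUBIC)[:480]
cv2.imwrite('pics/w3.png',np.hstack([c[:,120:520],g[:480]]))
np.savez('door_w.npz',st_p=st['position'],st_R=st['tool_rot'],px=p['pixels'])
E
```

```text
[0.47959077 0.13513208 0.36014903] [[0.027, 1.0, 0.014], [1.0, -0.027, -0.005], [-0.004, 0.014, -1.0]] 0.05369598994222892
door [325.  150.2] [0.9 1.7]
door_grip [325.5 177. ] [4.  1.5]
knuckle_low [324.8 252.7] [ 2.8 -0.8]
knuckle_up [325.9 291.2] [ 3.9 -1.8]
[ 0.4836  0.1585 -0.0185] [[-1.3, 1.3], [0.8, 1.0], [-0.2, -1.1], [0.2, -2.2]]
```

View pics/w3.png

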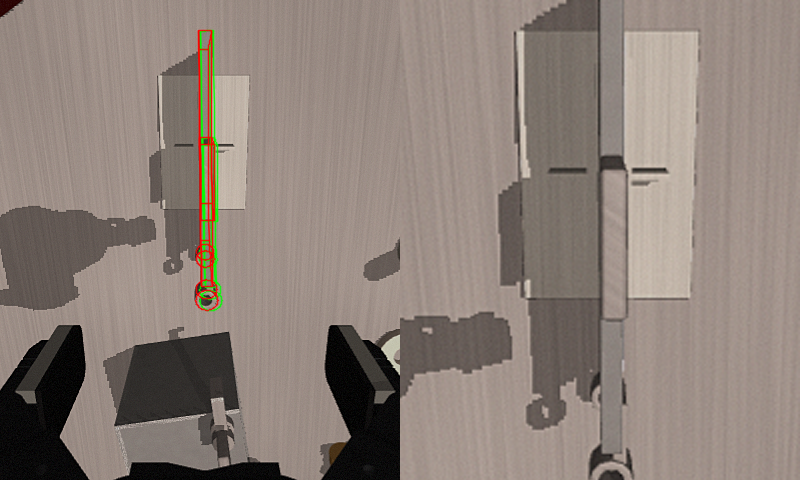

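step_arm([
  {"jaw": -1,"travel": [12,3,0],"rot": [0.4,0.1,-0.3]},
  {"jaw": -1,"travel": [11,2,0],"rot": [0.4,0.1,-0.3]},
  {"jaw": -1,"travel": [0,0,20],"rot": [0,0,0]},
  {"jaw": -1,"travel": [0,0,30],"rot": [0,0,0]},
  {"jaw": -1,"travel": [0,0,30],"rot": [0,0,0]},
  {"jaw": -1,"travel": [0,0,30],"rot": [0,0,0]},
  {"jaw": -1,"travel": [0,0,10],"rot": [0,0,0]},
  {"jaw": -1,"travel": [0,0,0],"rot": [0,0,0]},
  {"jaw": -1,"travel": [0,0,0],"rot": [0,0,0]},
])

```text
time: 6.92
position: [0.4904, 0.1589, 0.238]
tool_rot: [[0.025, 1.0, 0.002], [1.0, -0.025, 0.002], [0.002, 0.002, -1.0]]
contact_force: [0.6, -0.1, 0.0]
opening: 0.0852
```

```bash
python3 - <<'E'
from h import *
st=r.get_state();p=r.read_camera('wrist');W=w2c(p,st)
q=np.array([.4836,.1585,-.0185]);print(st['position'],np.round(st['tool_rot'],3).tolist(),abs(st['qd']).max())
o=observe(p,W,DOOR,T3(q,.008),0,60)
for n,uv,_,_ in o: print(n,uv.round(1),(proj(ap(T3(q,.008),np.array(DOOR[n])/1e3),p,W)[0]-uv).round(1))
print(onz(o[1][1],.176,p,W) if len(o)>1 else '')
E
```

```text
[0.49036326 0.158893   0.23796445] [[0.025, 1.0, 0.002], [1.0, -0.025, 0.002], [0.002, 0.002, -1.0]] 0.014123013219283382
door [316.8 197.2] [ 0.3 -0.2]
door_grip [311.  266.7] [1.3 0.4]
knuckle_low [319.6 319.6] [-1.1 -0.5]
knuckle_up [317.  387.3] [-0.2  3.2]
[0.48292532 0.15872244 0.176     ]
```

step_arm([
  {"jaw": -1,"travel": [0,-4,0],"rot": [0,0,-0.2]},
  {"jaw": -1,"travel": [0,-3,0],"rot": [0,0,-0.2]},
  {"jaw": -1,"travel": [0,0,25],"rot": [0,0,0]},
  {"jaw": -1,"travel": [0,0,25],"rot": [0,0,0]},
  {"jaw": -1,"travel": [0,0,20],"rot": [0,0,0]},
  {"jaw": -1,"travel": [0,0,7],"rot": [0,0,0]},
  {"jaw": -1,"travel": [0,0,0],"rot": [0,0,0]},
  {"jaw": 0,"travel": [0,0,0],"rot": [0,0,0]},
  {"jaw": 0,"travel": [0,0,0],"rot": [0,0,0]},
  {"jaw": 0,"travel": [0,0,0],"rot": [0,0,0]},
  {"jaw": 0,"travel": [0,0,0],"rot": [0,0,0]},
], newtons=50)

```text
time: 8.08
position: [0.49, 0.1597, 0.172]
tool_rot: [[0.016, 1.0, 0.027], [1.0, -0.016, 0.004], [0.004, 0.027, -1.0]]
contact_force: [0.6, -0.4, 0.2]
opening: 0.0429
```

step_arm([
  {"jaw": 0.5,"travel": [0,0,0],"rot": [0,0,0]},
  {"jaw": 0.5,"travel": [0,0,0],"rot": [0,0,0]},
  {"jaw": 0.5,"travel": [0,0,0],"rot": [0,0,0]},
  {"jaw": 1,"travel": [0,0,0],"rot": [0,0,0]},
  {"jaw": 1,"travel": [0,0,0],"rot": [0,0,0]},
  {"jaw": 1,"travel": [0,0,0],"rot": [0,0,0]},
  {"jaw": 1,"travel": [0,0,0],"rot": [0,0,0]},
  {"jaw": 1,"travel": [0,0,0],"rot": [0,0,0]},
])

```text
time: 8.75
position: [0.4884, 0.16, 0.1747]
tool_rot: [[0.017, 1.0, 0.022], [1.0, -0.017, 0.004], [0.004, 0.022, -1.0]]
contact_force: [-2.9, -0.2, 3.9]
opening: 0.0091
```

step_arm([
  {"jaw": 0,"travel": [0,0,0],"rot": [0,0,0]},
  {"jaw": 0,"travel": [0,0,0],"rot": [0,0,0]},
  {"jaw": 0,"travel": [0,-2,0],"rot": [0.6,-0.1,0]},
  {"jaw": 0,"travel": [0,-2,0],"rot": [0.6,-0.1,0]},
  {"jaw": 0,"travel": [0,0,8],"rot": [0,0,0]},
  {"jaw": 0,"travel": [0,0,8],"rot": [0,0,0]},
])

```text
time: 9.25
position: [0.4883, 0.1601, 0.1593]
tool_rot: [[0.016, 1.0, 0.011], [1.0, -0.016, 0.001], [0.001, 0.011, -1.0]]
contact_force: [0.1, 0.1, -0.7]
opening: 0.0429
```

step_arm([
  {"jaw": 0,"travel": [0,-4,0],"rot": [0.6,0,0]},
  {"jaw": 0,"travel": [0,0,0],"rot": [0,0,0]},
  {"jaw": 0,"travel": [0,0,0],"rot": [0,0,0]},
])

```text
time: 9.5
position: [0.4823, 0.16, 0.1557]
tool_rot: [[0.016, 1.0, -0.006], [1.0, -0.016, 0.001], [0.001, -0.006, -1.0]]
contact_force: [0.6, 0.3, 0.5]
opening: 0.0425
```

step_arm([
  {"jaw": 0,"travel": [0,1,-1],"rot": [-0.3,0,0]},
  {"jaw": 0.4,"travel": [0,0,0],"rot": [0,0,0]},
  {"jaw": 0.4,"travel": [0,0,0],"rot": [0,0,0]},
  {"jaw": 0.7,"travel": [0,0,0],"rot": [0,0,0]},
  {"jaw": 1,"travel": [0,0,0],"rot": [0,0,0]},
  {"jaw": 1,"travel": [0,0,0],"rot": [0,0,0]},
  {"jaw": 1,"travel": [0,0,0],"rot": [0,0,0]},
  {"jaw": 1,"travel": [0,0,0],"rot": [0,0,0]},
], newtons=60)

```text
time: 10.17
position: [0.4837, 0.1601, 0.1573]
tool_rot: [[0.016, 1.0, 0.001], [1.0, -0.016, 0.001], [0.001, 0.001, -1.0]]
contact_force: [-0.1, 0.1, 0.1]
opening: 0.0093
```

```bash
python3 - <<'E'
from h import *
st=r.get_state();p=r.read_camera('wrist');W=w2c(p,st);save(p,'w4.png')
q=np.array([.4836,.1585,-.0185]);print(st['position'],np.round(st['tool_rot'],3).tolist(),abs(st['qd']).max(),st['opening'],st['contact_force'])
for n in ('door','rack','door_grip','knuckle_up','knuckle_low'):
  for d in r.spot_point(n,p)[:2]: print(n,np.round(d['centre'],1),d['conf'],(proj(ap(T3(q,.008),np.array(DOOR.get(n,(0,0,0)))/1e3),p,W)[0]).round(1))
E
```

```text
[0.48372962 0.16005251 0.15726147] [[0.016, 1.0, 0.001], [1.0, -0.016, 0.001], [0.001, 0.001, -1.0]] 0.0013730086345280536 0.009278018784242068 [-0.146602    0.11999256  0.10211774]
door [328.  223.1] 0.71 [324.9 222.6]
rack [322.4 209.6] 0.66 [324.9 222.6]
door_grip [325.  359.2] 0.59 [325.6 358.3]
```

step_arm([
  {"jaw": 1,"travel": [0,0,-6],"rot": [0,0,0]},
  {"jaw": 1,"travel": [0,0,-12],"rot": [0,0,0]},
  {"jaw": 1,"travel": [0,0,-18],"rot": [0,0,0]},
  {"jaw": 1,"travel": [0,0,-18],"rot": [0,0,0]},
  {"jaw": 1,"travel": [0,0,-18],"rot": [0,0,0]},
  {"jaw": 1,"travel": [0,0,-14],"rot": [0,0,0]},
  {"jaw": 1,"travel": [0,0,-6],"rot": [0,0,0]},
  {"jaw": 1,"travel": [0,0,0],"rot": [0,0,0]},
  {"jaw": 1,"travel": [0,0,0],"rot": [0,0,0]},
])

```text
time: 11.22
position: [0.4824, 0.1592, 0.2535]
tool_rot: [[0.018, 1.0, -0.0], [1.0, -0.018, 0.0], [0.0, -0.0, -1.0]]
contact_force: [0.5, 0.1, -4.8]
opening: 0.0093
```

```bash
python3 - <<'E'
from h import *
st=r.get_state();p=r.read_camera('top');W=w2c(p)
for n in('cylinder','orifice','valve'): 
  d=r.spot_point(n,p)[0];print(n,onz(d['centre'],.01,p,W).round(3))
st=r.get_state();print(st['position'],np.round(st['tool_rot'],3).tolist(),st['contact_force'],st['moment'])
E
```

```text
cylinder [0.754 0.03  0.01 ]
orifice [ 0.741 -0.108  0.01 ]
valve [ 0.682 -0.319  0.01 ]
[0.48191889 0.15909645 0.25227417] [[0.018, 1.0, -0.002], [1.0, -0.018, -0.0], [-0.0, -0.002, -1.0]] [ 1.63596059 -0.40340415 -4.45352125] [-0.01099834 -0.02189887 -0.01173221]
```

step_arm([
  {"jaw": 1,"travel": [0,10,0],"rot": [0,0,0]},
  {"jaw": 1,"travel": [0,20,0],"rot": [0,0,0]},
  {"jaw": 1,"travel": [0,25,0],"rot": [0,0,0]},
  {"jaw": 1,"travel": [-10,20,0],"rot": [0,0,0]},
  {"jaw": 1,"travel": [-20,15,0],"rot": [0,0,0]},
  {"jaw": 1,"travel": [-25,5,0],"rot": [0,0,-0.8]},
  {"jaw": 1,"travel": [-25,0,0],"rot": [0,0,-0.8]},
  {"jaw": 1,"travel": [-25,0,0],"rot": [0,0,-0.8]},
  {"jaw": 1,"travel": [-25,0,0],"rot": [0,0,-0.8]},
  {"jaw": 1,"travel": [-25,0,0],"rot": [0,0,-0.8]},
  {"jaw": 1,"travel": [-25,0,0],"rot": [0,0,-0.8]},
  {"jaw": 1,"travel": [-25,0,0],"rot": [0,0,-0.8]},
])

```text
time: 12.42
position: [0.579, -0.0499, 0.2356]
tool_rot: [[-0.094, 0.995, -0.027], [0.996, 0.094, 0.005], [0.008, -0.027, -1.0]]
contact_force: [0.8, 0.6, -5.1]
opening: 0.0094
```

step_arm([
  {"jaw": 1,"travel": [-22,0,-3],"rot": [-0.4,0,-0.6]},
  {"jaw": 1,"travel": [-22,0,-3],"rot": [-0.4,0,-0.6]},
  {"jaw": 1,"travel": [-22,0,-3],"rot": [-0.2,0,-0.6]},
  {"jaw": 1,"travel": [-22,0,-3],"rot": [0,0,-0.6]},
  {"jaw": 1,"travel": [-18,0,0],"rot": [0,0,0]},
  {"jaw": 1,"travel": [-8,0,0],"rot": [0,0,0]},
  {"jaw": 1,"travel": [0,0,0],"rot": [0,0,0]},
  {"jaw": 1,"travel": [0,0,0],"rot": [0,0,0]},
])

```text
time: 13.08
position: [0.5881, -0.1727, 0.2364]
tool_rot: [[-0.131, 0.991, -0.025], [0.991, 0.131, 0.013], [0.016, -0.024, -1.0]]
contact_force: [-0.1, -0.2, -4.7]
opening: 0.0094
```

step_arm([
  {"jaw": 1,"travel": [-3,-8,0],"rot": [-0.5,-0.3,-0.1]},
  {"jaw": 1,"travel": [-3,-14,0],"rot": [-0.5,-0.3,-0.1]},
  {"jaw": 1,"travel": [-3,-14,0],"rot": [-0.3,-0.3,-0.1]},
  {"jaw": 1,"travel": [0,-10,0],"rot": [0,0,0]},
  {"jaw": 1,"travel": [0,-4,0],"rot": [0,0,0]},
  {"jaw": 1,"travel": [0,0,0],"rot": [0,0,0]},
  {"jaw": 1,"travel": [0,0,0],"rot": [0,0,0]},
])

```text
time: 13.67
position: [0.5373, -0.179, 0.2333]
tool_rot: [[-0.145, 0.989, -0.005], [0.989, 0.145, 0.007], [0.008, -0.004, -1.0]]
contact_force: [0.0, -0.9, -4.5]
opening: 0.0094
```

```bash
cat >> h.py <<'E'
QB=np.array([.4613,-.2003,.138])
def held(st):
    T=np.eye(4);T[:3,:3]=st['tool_rot'];T[:3,3]=st['position']
    D=np.eye(4);D[:3,0]=[0,1,0];D[:3,1]=[1,0,0];D[:3,2]=[0,0,-1];D[:3,3]=[-.0015,0,.1493];return T@D
def status(st,QB=QB):
    D=held(st);B=np.linalg.inv(T3(QB,0))@D
    R=np.array(st['tool_rot']);zt=R[:,2];a=np.cross(zt,[0,0,-1]);
    ky=np.degrees(np.arctan2(B[1,0],B[0,0]))
    e=T3(QB,0)[:3,:3]@(np.array([.073,0,.016])-B[:3,3])
    print('door in box mm',(B[:3,3]*1e3).round(1),'yaw err deg',ky.round(2),'tool travel to home mm',(R.T@e*1e3).round(1),'tilt fix rot deg',np.degrees(R.T@a).round(2)[:2],'zrot',ky.round(2),'F',np.round(st['contact_force'],1))
    for n in('knuckle_low','knuckle_up'):
        print(n,((np.linalg.inv(T3(QB,0))@D@np.append(np.array(DOOR[n])/1e3,1))[:3]*1e3-BOX[n.replace('knuckle','pin')]).round(1))
E
python3 - <<'E'
from h import *
st=r.get_state();status(st)
tiles=[]
for n,of in(('scene',(190,150)),('top',(330,190))):
    p=r.read_camera(n);W=w2c(p);c=cv2.resize(cv2.cvtColor(p['pixels'],cv2.COLOR_RGB2BGR)[of[1]:of[1]+140,of[0]:of[0]+130],None,fx=4,fy=4,interpolation=cv2.INTER_CUBIC)[:560,:400 if 0 else 520]
    draw(c,p,W,BL,T3(QB,0),(0,255,0),4,np.array(of)-.4);draw(c,p,W,DL,held(st),(0,0,255),4,np.array(of)-.4);tiles.append(c[:, :398 if n=='top' else 400] if 0 else cv2.resize(c,(400,431)))
    for m,mod,T in(('pin_low',BOX,T3(QB,0)),('pin_up',BOX,T3(QB,0)),('door',DOOR,held(st)),('door_grip',DOOR,held(st)),('knuckle_low',DOOR,held(st)),('knuckle_up',DOOR,held(st))):
        e=proj(ap(T,np.array(mod[m])/1e3),p,W)[0]
        for d in r.spot_point(m,p)[:3]:
            if np.linalg.norm(d['centre']-e)<15: print(n,m,'proj-det',(e-d['centre']).round(1),round(d['conf'],2))
cv2.imwrite('pics/a1.png',np.hstack(tiles))
E
```

```text
door in box mm [77.7 10.4 84. ] yaw err deg 0.43 tool travel to home mm [-10.9  -4.5  67.9] tilt fix rot deg [-0.21 -0.46] zrot 0.43 F [ 0.  -0.9 -4.5]
knuckle_low [ 5.6 10.4 67. ]
knuckle_up [ 6.   9.5 67. ]
scene pin_low proj-det [ 3.  -1.4] 0.69
scene pin_up proj-det [1.4 2.7] 0.77
scene pin_up proj-det [ -5.  -12.9] 0.41
scene door proj-det [-0.2 -2.5] 0.74
scene knuckle_low proj-det [-2.4 -0.3] 0.59
scene knuckle_up proj-det [-1.6 -3.1] 0.56
top pin_low proj-det [2.4 5.8] 0.31
top pin_low proj-det [-10.5   5.1] 0.16
top pin_up proj-det [ 0.5 -2.5] 0.59
top door proj-det [-1.8  2.8] 0.79
top door_grip proj-det [1.5 0.3] 0.71
top knuckle_low proj-det [-1.8  0.1] 0.88
```

View pics/a1.png

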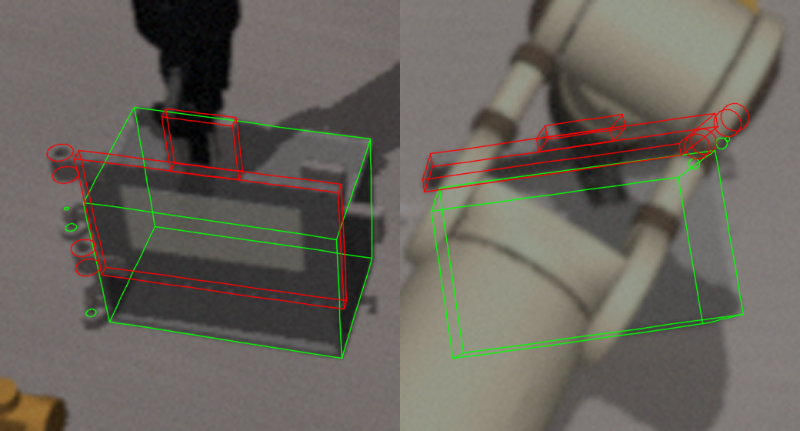

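step_arm([
  {"jaw": 1,"travel": [-4,-2,10],"rot": [0,-0.2,0.2]},
  {"jaw": 1,"travel": [-4,-2,12],"rot": [0,-0.2,0.2]},
  {"jaw": 1,"travel": [-2,0,9],"rot": [0,0,0]},
  {"jaw": 1,"travel": [0,0,4],"rot": [0,0,0]},
  {"jaw": 1,"travel": [0,0,0],"rot": [0,0,0]},
  {"jaw": 1,"travel": [0,0,0],"rot": [0,0,0]},
])

```text
time: 14.87
position: [0.5339, -0.1908, 0.1947]
tool_rot: [[-0.136, 0.991, -0.005], [0.991, 0.136, 0.001], [0.001, -0.004, -1.0]]
contact_force: [0.2, -0.2, -4.6]
opening: 0.0093
```

```bash
cat > chk.py <<'E'
from h import *
import sys
st=r.get_state();status(st);tiles=[]
for n,of,s in(('scene',(195,185),(50,80)),('top',(410,210),(50,40))):
    p=r.read_camera(n);W=w2c(p)
    for dr in(0,1):
        c=cv2.resize(cv2.cvtColor(p['pixels'],cv2.COLOR_RGB2BGR)[of[1]:of[1]+s[1],of[0]:of[0]+s[0]],None,fx=7,fy=7,interpolation=cv2.INTER_CUBIC)
        if dr:
            draw(c,p,W,BL,T3(QB,0),(0,255,0),7,np.array(of)-.43);draw(c,p,W,DL,held(st),(0,0,255),7,np.array(of)-.43)
        tiles.append(c)
a=np.hstack(tiles[:2]);b=np.vstack(tiles[2:])
cv2.imwrite('pics/'+sys.argv[1],cv2.resize(np.hstack([a,b]),None,fx=.75,fy=.75,interpolation=cv2.INTER_AREA))
E
python3 chk.py b1.png
```

```text
door in box mm [72.6 -1.9 45.4] yaw err deg -0.06 tool travel to home mm [ 1.8  0.5 29.4] tilt fix rot deg [-0.25 -0.08] zrot -0.06 F [ 0.2 -0.2 -4.6]
knuckle_low [-0.5 -1.9 29.2]
knuckle_up [-0.1 -2.  29.2]
```

View pics/b1.png

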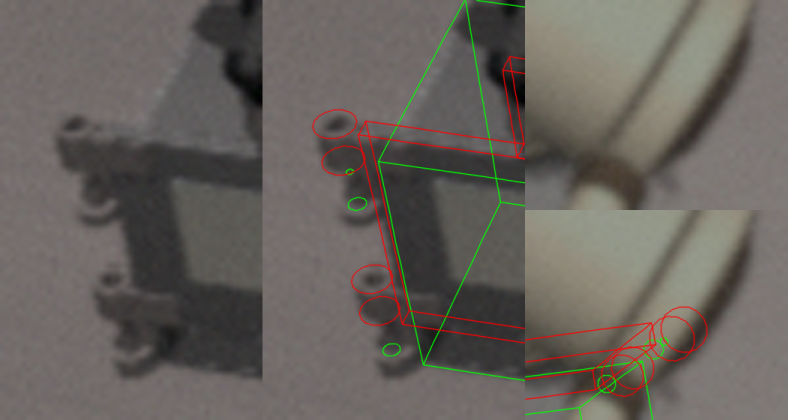

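Knuckle bores at (75,124) and (112,279) match the model within half a pixel, and so do the pins. I'll shift +2 mm in y and lower gently.

step_arm([
  {"jaw": 1,"travel": [2,0.5,0],"rot": [-0.2,0,0]},
  {"jaw": 1,"travel": [0,0,3],"rot": [0,0,0]},
  {"jaw": 1,"travel": [0,0,3],"rot": [0,0,0]},
  {"jaw": 1,"travel": [0,0,3],"rot": [0,0,0]},
  {"jaw": 1,"travel": [0,0,3],"rot": [0,0,0]},
  {"jaw": 1,"travel": [0,0,0],"rot": [0,0,0]},
])

```text
time: 15.47
position: [0.5357, -0.1892, 0.1842]
tool_rot: [[-0.137, 0.991, 0.004], [0.991, 0.137, -0.002], [-0.002, 0.003, -1.0]]
contact_force: [-0.5, 0.4, -5.7]
opening: 0.0092
```

```bash
python3 -c "
from h import *
status(r.get_state())"
```

```text
door in box mm [75.7 -1.1 34.9] yaw err deg -0.03 tool travel to home mm [ 1.1 -2.8 18.9] tilt fix rot deg [0.19 0.13] zrot -0.03 F [-0.5  0.4 -5.7]
knuckle_low [ 2.6 -1.1 19.2]
knuckle_up [ 2.3 -0.9 19.2]
```

step_arm([
  {"jaw": 1,"travel": [1,-2.5,0],"rot": [0.1,0.1,0]},
  {"jaw": 1,"travel": [0,0,2],"rot": [0,0,0]},
  {"jaw": 1,"travel": [0,0,2],"rot": [0,0,0]},
  {"jaw": 1,"travel": [0,0,0],"rot": [0,0,0]},
])

```text
time: 15.8
position: [0.5327, -0.1885, 0.1796]
tool_rot: [[-0.137, 0.991, 0.001], [0.991, 0.137, 0.0], [-0.0, 0.001, -1.0]]
contact_force: [0.7, -0.2, -5.3]
opening: 0.0092
```

```bash
python3 -c "
from h import *
status(r.get_state())"
```

```text
door in box mm [72.5  0.4 30.3] yaw err deg -0.03 tool travel to home mm [-0.4  0.5 14.3] tilt fix rot deg [0.06 0.01] zrot -0.03 F [ 0.7 -0.2 -5.3]
knuckle_low [-0.6  0.4 14.3]
knuckle_up [-0.7  0.4 14.3]
```

step_arm([
  {"jaw": 1,"travel": [0,0,3],"rot": [0,0,0]},
  {"jaw": 1,"travel": [0,0,2],"rot": [0,0,0]},
  {"jaw": 1,"travel": [0,0,2],"rot": [0,0,0]},
  {"jaw": 1,"travel": [0,0,0],"rot": [0,0,0]},
])

```text
time: 16.13
position: [0.5328, -0.1885, 0.1718]
tool_rot: [[-0.137, 0.991, 0.001], [0.991, 0.137, -0.0], [-0.0, 0.001, -1.0]]
contact_force: [0.3, -0.8, -5.2]
opening: 0.0094
```

```bash
python3 -c "
from h import *
status(r.get_state())"
```

```text
door in box mm [72.6  0.3 22.5] yaw err deg -0.04 tool travel to home mm [-0.3  0.4  6.5] tilt fix rot deg [0.07 0.01] zrot -0.04 F [ 0.3 -0.8 -5.2]
knuckle_low [-0.5  0.3  6.6]
knuckle_up [-0.6  0.3  6.6]
```

step_arm([
  {"jaw": 1,"travel": [0,0,3],"rot": [0,0,0]},
  {"jaw": 1,"travel": [0,0,2],"rot": [0,0,0]},
  {"jaw": 1,"travel": [0,0,1.5],"rot": [0,0,0]},
  {"jaw": 1,"travel": [0,0,0],"rot": [0,0,0]},
])

```text
time: 16.47
position: [0.5331, -0.1887, 0.1649]
tool_rot: [[-0.137, 0.991, 0.002], [0.991, 0.137, -0.001], [-0.001, 0.002, -1.0]]
contact_force: [0.2, 0.7, -3.6]
opening: 0.009
```

```bash
python3 -c "
from h import *
status(r.get_state())"
```

```text
door in box mm [72.9  0.  15.6] yaw err deg -0.03 tool travel to home mm [-0.   0.1 -0.4] tilt fix rot deg [0.1  0.05] zrot -0.03 F [ 0.2  0.7 -3.6]
knuckle_low [-0.1  0.  -0.3]
knuckle_up [-0.3  0.1 -0.3]
```

step_arm([
  {"jaw": 1,"travel": [0,0,1.5],"rot": [0,0,0]},
  {"jaw": 1,"travel": [0,0,1],"rot": [0,0,0]},
  {"jaw": 1,"travel": [0,0,0],"rot": [0,0,0]},
])

```text
time: 16.72
position: [0.534, -0.1892, 0.1648]
tool_rot: [[-0.137, 0.991, 0.004], [0.991, 0.137, -0.003], [-0.003, 0.004, -1.0]]
contact_force: [-0.6, -0.2, -4.3]
opening: 0.0093
```

```bash
python3 chk.py b2.png; python3 -c "
from h import *
p=r.read_camera('scene');W=w2c(p);st=r.get_state()
for m,mod,T in(('knuckle_low',DOOR,held(st)),('knuckle_up',DOOR,held(st))):
    e=proj(ap(T,np.array(mod[m])/1e3),p,W)[0]
    for d in r.spot_point(m,p)[:3]: print(m,(e-d['centre']).round(1),round(d['conf'],2))"
```

```text
door in box mm [74.1 -0.9 15.5] yaw err deg -0.03 tool travel to home mm [ 0.9 -1.1 -0.5] tilt fix rot deg [0.21 0.18] zrot -0.03 F [-0.6 -0.2 -4.3]
knuckle_low [ 1.  -0.9 -0.1]
knuckle_up [ 0.6 -0.6 -0.1]
knuckle_low [1.2 1. ] 0.93
knuckle_low [-226.8   29.2] 0.59
knuckle_up [-1.3 -4.5] 0.88
knuckle_up [-239.8   28.2] 0.69
knuckle_up [ 20.2 -64.2] 0.39
```

View pics/b2.png

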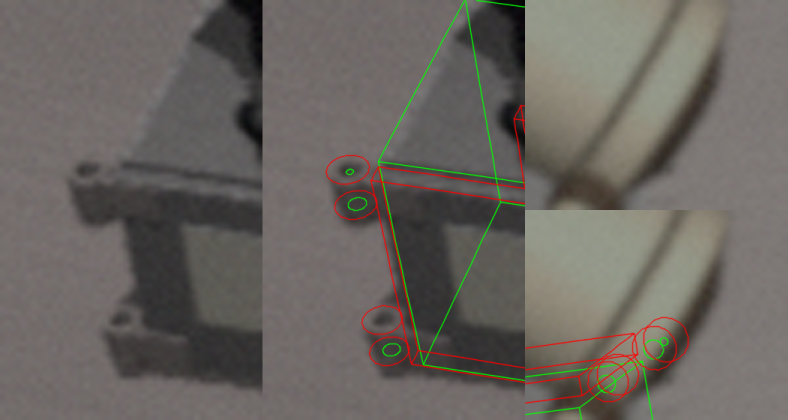

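step_arm([
  {"jaw": 1,"travel": [0.5,-0.5,2],"rot": [0.1,0.1,0]},
  {"jaw": 1,"travel": [0,0,2],"rot": [0,0,0]},
])

```text
time: 17.13
position: [0.5349, -0.1885, 0.1642]
tool_rot: [[-0.137, 0.991, 0.006], [0.991, 0.137, -0.001], [-0.002, 0.005, -1.0]]
contact_force: [-4.5, 6.9, 11.8]
opening: 0.0094
```

```bash
python3 -c "
from h import *
status(r.get_state())"
```

```text
door in box mm [75.4 -0.2 14.9] yaw err deg -0.05 tool travel to home mm [ 0.2 -2.4 -1.1] tilt fix rot deg [0.31 0.1 ] zrot -0.05 F [-4.5  6.9 11.8]
knuckle_low [ 2.2 -0.2 -0.9]
knuckle_up [ 1.7 -0.  -0.9]
```

step_arm([
  {"jaw": 1,"travel": [0,-1,-1],"rot": [0,0,0]},
  {"jaw": 0.3,"travel": [0,0,0],"rot": [0,0,0]},
  {"jaw": 0.3,"travel": [0,0,0],"rot": [0,0,0]},
  {"jaw": 0.3,"travel": [0,0,0],"rot": [0,0,0]},
  {"jaw": 0.3,"travel": [0,0,-10],"rot": [0,0,0]},
  {"jaw": 0.3,"travel": [0,0,-20],"rot": [0,0,0]},
  {"jaw": 0.3,"travel": [0,0,-25],"rot": [0,0,0]},
  {"jaw": 0.3,"travel": [0,0,-25],"rot": [0,0,0]},
  {"jaw": 0.3,"travel": [0,0,-20],"rot": [0,0,0]},
  {"jaw": 0.3,"travel": [0,0,-20],"rot": [0,0,0]},
  {"jaw": 0.3,"travel": [0,0,-10],"rot": [0,0,0]},
  {"jaw": 0.3,"travel": [0,0,0],"rot": [0,0,0]},
])

```text
time: 18.13
position: [0.5339, -0.1892, 0.3052]
tool_rot: [[-0.137, 0.991, 0.011], [0.991, 0.137, -0.003], [-0.004, 0.01, -1.0]]
contact_force: [0.6, -0.4, 0.4]
opening: 0.03
```

```bash
python3 - <<'E'
from h import *
st=r.get_state();H=T3([.5336,-.1903,.138],.016);p=r.read_camera('scene');W=w2c(p);print(st['position'])
for m in DOOR:
    e=proj(ap(H,np.array(DOOR[m])/1e3),p,W)[0]
    for d in r.spot_point(m,p)[:3]:
        if np.linalg.norm(d['centre']-e)<20: print(m,(e-d['centre']).round(1),round(d['conf'],2))
print([ (d['centre'],d['conf']) for d in r.spot_point('wing_grip',p)])
st=r.get_state();p=r.read_camera('wrist');W=w2c(p,st);c=cv2.cvtColor(p['pixels'],cv2.COLOR_RGB2BGR)
for d in r.spot_point('wing_grip',p): print('wing',d['centre'],d['conf'],onz(d['centre'],.2,p,W).round(4))
print('expected',ap(T3(QB,0),[.045,.095,.2]))
draw(c,p,W,box_lines(40,50,77,113,178,212)+BL,T3(QB,0),(0,255,0));draw(c,p,W,DL,H,(0,0,255));cv2.imwrite('pics/w5.png',c)
E
```

```text
[ 0.5338849  -0.18915735  0.30524397]
door [-0.7 -0.9] 0.67
door_grip [ 3.2 -5.2] 0.96
knuckle_low [ 2.8 -2.4] 0.67
knuckle_up [ 0.2 -4.5] 0.97
[([292.9, 210.0], 0.65), ([256.4, 218.9], 0.42)]
wing [326.1, 233.8] 0.62 [ 0.5321 -0.1824  0.2   ]
wing [272.1, 79.8] 0.55 [ 0.4914 -0.1006  0.2   ]
expected [[ 0.49280376 -0.10001285  0.2       ]]
```

View pics/w5.png

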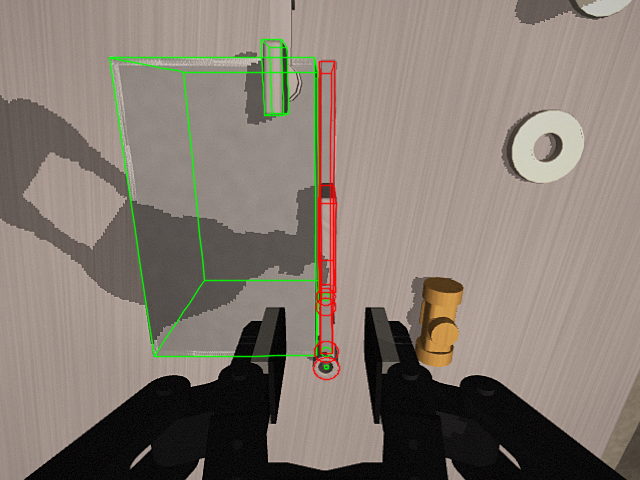

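The door hangs closed, with both knuckles over their pins at (326,365). The wing is at about (275,80), as predicted. Now the latch.

step_arm([
  {"jaw": 0.2,"travel": [20,-6,0],"rot": [0.2,0.1,0]},
  {"jaw": 0.2,"travel": [25,-8,0],"rot": [0.2,0.1,0]},
  {"jaw": 0.2,"travel": [25,-8,0],"rot": [0.2,0,0]},
  {"jaw": 0.2,"travel": [16,-5,0],"rot": [0,0,0]},
  {"jaw": 0.2,"travel": [4,-1,0],"rot": [0,0,0]},
  {"jaw": 0.2,"travel": [0,0,0],"rot": [0,0,0]},
  {"jaw": 0.2,"travel": [0,0,0],"rot": [0,0,0]},
])

```text
time: 19.12
position: [0.4895, -0.1004, 0.2961]
tool_rot: [[-0.135, 0.991, -0.014], [0.991, 0.135, 0.006], [0.008, -0.013, -1.0]]
contact_force: [-0.4, -0.2, -0.4]
opening: 0.0341
```

```bash
cat > wing.py <<'E'
from h import *
st=r.get_state();R=np.array(st['tool_rot']);p=r.read_camera('wrist');W=w2c(p,st)
print(st['position'],'tilt fix',np.degrees(R.T@np.cross(R[:,2],[0,0,-1])).round(2),'force',st['contact_force'].round(1),'yaw from box deg',np.degrees(np.arctan2(R[1,0],R[0,0])-np.pi/2-QB[2]).round(2))
g=np.array([.4922,-.1003,.184]);print('to go',(R.T@(g-st['position'])*1e3).round(1))
for d in r.spot_point('wing_grip',p)[:2]: print('wing',np.round(d['centre'],1),round(d['conf'],2),onz(d['centre'],.2,p,W).round(4))
m=r.silhouettes('wing_grip',p)
for d in m[:2]: print(d['rect'],d['conf'])
E
python3 wing.py
```

```text
[ 0.48950652 -0.10037477  0.29609015] tilt fix [-0.72 -0.46 -0.  ] force [-0.4 -0.2 -0.4] yaw from box deg -0.15
to go [ -1.2   4.1 112. ]
wing [335.4 247.5] 0.92 [ 0.4943 -0.1007  0.2   ]
[316.4, 152.7, 349.7, 280.8] 0.81
```

step_arm([
  {"jaw": 0.2,"travel": [0,3,10],"rot": [-0.4,-0.2,0]},
  {"jaw": 0.2,"travel": [0,2,20],"rot": [-0.4,-0.2,0]},
  {"jaw": 0.2,"travel": [0,0,20],"rot": [0,0,0]},
  {"jaw": 0.2,"travel": [0,0,15],"rot": [0,0,0]},
  {"jaw": 0.2,"travel": [0,0,0],"rot": [0,0,0]},
  {"jaw": 0.2,"travel": [0,0,0],"rot": [0,0,0]},
])

```text
time: 19.77
position: [0.4974, -0.1054, 0.2301]
tool_rot: [[-0.128, 0.992, 0.005], [0.992, 0.128, -0.001], [-0.002, 0.005, -1.0]]
contact_force: [-0.3, 1.5, 0.3]
opening: 0.0341
```

```bash
python3 wing.py
```

```text
[ 0.49737813 -0.10544537  0.2300555 ] tilt fix [ 0.28  0.12 -0.  ] force [-0.3  1.5  0.3] yaw from box deg -0.53
to go [ 5.9 -4.7 46. ]
wing [318.1 281.7] 0.63 [ 0.4935 -0.1007  0.2   ]
wing [369.4 420.9] 0.52 [ 0.5286 -0.1733  0.2   ]
[294.9, 152.4, 339.1, 328.6] 0.87
```

step_arm([
  {"jaw": 0.2,"travel": [5,-3.5,0],"rot": [0.2,0,0]},
  {"jaw": 0.2,"travel": [0,0,14],"rot": [0,0,0]},
  {"jaw": 0.2,"travel": [0,0,14],"rot": [0,0,0]},
  {"jaw": 0.2,"travel": [0,0,10],"rot": [0,0,0]},
  {"jaw": 0.2,"travel": [0,0,0],"rot": [0,0,0]},
  {"jaw": 0.2,"travel": [0,0,0],"rot": [0,0,0]},
])

```text
time: 20.42
position: [0.4967, -0.1015, 0.1987]
tool_rot: [[-0.129, 0.992, 0.014], [0.992, 0.129, -0.008], [-0.009, 0.012, -1.0]]
contact_force: [1.0, -0.2, -0.3]
opening: 0.0339
```

```bash
python3 wing.py
```

```text
[ 0.49669119 -0.1014978   0.19865971] tilt fix [ 0.71  0.53 -0.  ] force [ 1.  -0.2 -0.3] yaw from box deg -0.5
to go [ 1.9 -4.5 14.6]
wing [315.8 323.5] 0.88 [ 0.4926 -0.0999  0.2   ]
[291.0, 170.4, 345.5, 383.2] 0.82
```

step_arm([
  {"jaw": 0.2,"travel": [1,-3,4],"rot": [0.4,0.3,0]},
  {"jaw": 0.2,"travel": [0,-2,5],"rot": [0.3,0.2,0]},
  {"jaw": 0.2,"travel": [0,0,4],"rot": [0,0,0]},
  {"jaw": 0.2,"travel": [0,0,0],"rot": [0,0,0]},
  {"jaw": 0.2,"travel": [0,0,0],"rot": [0,0,0]},
])

```text
time: 20.98
position: [0.4923, -0.1019, 0.1863]
tool_rot: [[-0.129, 0.992, 0.002], [0.992, 0.129, -0.001], [-0.002, 0.002, -1.0]]
contact_force: [0.9, -0.1, -0.5]
opening: 0.0342
```

```bash
python3 wing.py
```

```text
[ 0.49227331 -0.1018888   0.18629691] tilt fix [ 0.11  0.09 -0.  ] force [ 0.9 -0.1 -0.5] yaw from box deg -0.51
to go [1.6 0.1 2.3]
wing [329.5 344.1] 0.78 [ 0.4934 -0.1008  0.2   ]
[301.3, 176.5, 352.8, 408.0] 0.19
```

step_arm([
  {"jaw": 0.2,"travel": [1.5,0.5,2.5],"rot": [0,0,0]},
  {"jaw": 0.6,"travel": [0,0,0],"rot": [0,0,0]},
  {"jaw": 1,"travel": [0,0,0],"rot": [0,0,0]},
  {"jaw": 1,"travel": [0,0,0],"rot": [0,0,0]},
  {"jaw": 1,"travel": [0,0,0],"rot": [0,0,0]},
  {"jaw": 1,"travel": [0,0,0],"rot": [0,0,0]},
], newtons=80)

```text
time: 21.63
position: [0.4935, -0.1002, 0.1845]
tool_rot: [[-0.129, 0.992, 0.004], [0.992, 0.129, -0.002], [-0.002, 0.004, -1.0]]
contact_force: [-0.6, -0.7, -0.4]
opening: 0.0087
```

step_arm([
  {"jaw": 1,"travel": [0,0,3],"rot": [0,0,0]},
  {"jaw": 1,"travel": [0,0,3],"rot": [0,0,0]},
  {"jaw": 1,"travel": [0,0,1],"rot": [0,0,0]},
])

```text
time: 21.88
position: [0.4935, -0.1002, 0.1784]
tool_rot: [[-0.129, 0.992, 0.004], [0.992, 0.129, -0.002], [-0.003, 0.004, -1.0]]
contact_force: [-1.0, 1.2, 5.4]
opening: 0.0087
```

step_arm([
  {"jaw": 1,"travel": [0,0,0.5],"rot": [0,0,4]},
  {"jaw": 1,"travel": [0,0,0.3],"rot": [0,0,6]},
  {"jaw": 1,"travel": [0,0,0.3],"rot": [0,0,6]},
  {"jaw": 1,"travel": [0,0,0.3],"rot": [0,0,6]},
])

```text
time: 22.22
position: [0.4935, -0.1001, 0.1783]
tool_rot: [[0.265, 0.964, 0.004], [0.964, -0.265, -0.002], [-0.001, 0.004, -1.0]]
contact_force: [-1.1, 1.2, 4.6]
opening: 0.0088
```

step_arm([
  {"jaw": 1,"travel": [0,0,0.3],"rot": [0,0,6]},
  {"jaw": 1,"travel": [0,0,0.3],"rot": [0,0,6]},
  {"jaw": 1,"travel": [0,0,0.3],"rot": [0,0,6]},
  {"jaw": 1,"travel": [0,0,0.3],"rot": [0,0,6]},
  {"jaw": 1,"travel": [0,0,0.3],"rot": [0,0,6]},
  {"jaw": 1,"travel": [0,0,0.3],"rot": [0,0,6]},
  {"jaw": 1,"travel": [0,0,0.3],"rot": [0,0,6]},
  {"jaw": 1,"travel": [0,0,0.3],"rot": [0,0,6]},
])

```text
time: 22.88
position: [0.4934, -0.1, 0.1789]
tool_rot: [[0.912, 0.41, 0.003], [0.41, -0.912, -0.002], [0.002, 0.003, -1.0]]
contact_force: [-2.2, 0.4, 4.6]
opening: 0.0087
```

```bash
python3 -c "
from h import *
s=r.get_state();R=s['tool_rot'];print(s['position'],s['contact_force'],s['moment'],'yaw',np.degrees(np.arctan2(R[1][0],R[0][0])),s['joint_positions'])"
```

```text
[ 0.49338718 -0.10001525  0.1789166 ] [-2.22950189  0.4167626   4.63829813] [0.19999644 0.41925904 0.04695427] yaw 24.23603735981415 [-4.39973380e-01  1.61139126e-02  1.85544210e+00 -8.54333463e-04
  1.26629184e+00  7.08081982e-01]
```

step_arm([
  {"jaw": 1,"travel": [0,0,0.5],"rot": [0,0,6]},
  {"jaw": 1,"travel": [0,0,0.5],"rot": [0,0,6]},
  {"jaw": 1,"travel": [0,0,0.3],"rot": [0,0,4]},
  {"jaw": 1,"travel": [0,0,0],"rot": [0,0,1]},
])

```text
time: 23.22
position: [0.4934, -0.0999, 0.179]
tool_rot: [[0.994, 0.108, 0.003], [0.108, -0.994, -0.002], [0.003, 0.003, -1.0]]
contact_force: [-2.2, 1.5, 4.8]
opening: 0.0087
```

```bash
python3 -c "
from h import *
s=r.get_state();R=s['tool_rot'];print(s['position'],s['contact_force'],s['moment'],'yaw',np.degrees(np.arctan2(R[1][0],R[0][0])))"
```

```text
[ 0.49339489 -0.09994535  0.17900515] [-2.15393051  1.50091264  4.76164679] [0.24028446 0.43772367 0.01983194] yaw 6.199801465324895
```

step_arm([
  {"jaw": 1,"travel": [0,0,-2],"rot": [0,0,0]},
  {"jaw": 1,"travel": [0,0,-2],"rot": [0,0,0]},
  {"jaw": 1,"travel": [0,0,-2],"rot": [0,0,0]},
  {"jaw": 1,"travel": [0,0,0],"rot": [0,0,0]},
])

```text
time: 23.55
position: [0.4933, -0.0999, 0.1844]
tool_rot: [[0.994, 0.112, 0.003], [0.112, -0.994, -0.002], [0.003, 0.002, -1.0]]
contact_force: [1.7, 0.2, 1.3]
opening: 0.0083
```

step_arm([
  {"jaw": 0.2,"travel": [0,0,0],"rot": [0,0,0]},
  {"jaw": 0.2,"travel": [0,0,0],"rot": [0,0,0]},
  {"jaw": 0.2,"travel": [0,0,0],"rot": [0,0,0]},
  {"jaw": 0.2,"travel": [0,0,-15],"rot": [0,0,0]},
  {"jaw": 0.2,"travel": [0,0,-20],"rot": [0,0,0]},
  {"jaw": 0.2,"travel": [0,0,-25],"rot": [0,0,0]},
  {"jaw": 0.2,"travel": [-20,0,-25],"rot": [0,0,0]},
  {"jaw": 0.2,"travel": [-30,0,-25],"rot": [0,0,0]},
  {"jaw": 0.2,"travel": [-30,0,-20],"rot": [0,0,0]},
  {"jaw": 0.2,"travel": [-20,0,-10],"rot": [0,0,0]},
  {"jaw": 0.2,"travel": [0,0,0],"rot": [0,0,0]},
  {"jaw": 0.2,"travel": [0,0,0],"rot": [0,0,0]},
])

```text
time: 24.55
position: [0.3883, -0.1113, 0.3286]
tool_rot: [[0.993, 0.117, -0.003], [0.117, -0.993, -0.003], [-0.003, 0.002, -1.0]]
contact_force: [-0.4, -0.6, -0.5]
opening: 0.0344
```

```bash
python3 - <<'E'
from h import *
st=r.get_state();H=T3([.5336,-.1903,.138],.016);print(st['position'],st['contact_force'])
L=box_lines(27,63,90,100,178,212)+box_lines(45,94,89,101,165,171)
tiles=[]
for n,of,sz in(('scene',(190,170),(140,110)),('wrist',(0,0),(640,480))):
    p=r.read_camera(n);W=w2c(p,st)
    c=cv2.cvtColor(p['pixels'],cv2.COLOR_RGB2BGR)
    if n=='scene':
        for m in DOOR:
            e=proj(ap(H,np.array(DOOR[m])/1e3),p,W)[0]
            for d in r.spot_point(m,p)[:3]:
                if np.linalg.norm(d['centre']-e)<20: print(m,(e-d['centre']).round(1),round(d['conf'],2))
        tiles.append(cv2.resize(c[170:280,190:330],(400,314),interpolation=cv2.INTER_CUBIC))
    else: tiles.append(cv2.resize(c,(400,300)));tiles[1]=cv2.copyMakeBorder(tiles[1],0,14,0,0,0)
cv2.imwrite('pics/f1.png',np.hstack(tiles))
E
```

```text
[ 0.38834138 -0.11128194  0.32862956] [-0.38097486 -0.55056681 -0.4935221 ]
door [ 1.5 -1.1] 0.66
door_grip [ 1.1 -3.6] 0.74
knuckle_low [1.3 0.4] 0.8
knuckle_up [-1.7 -3.8] 0.97
```

View pics/f1.png

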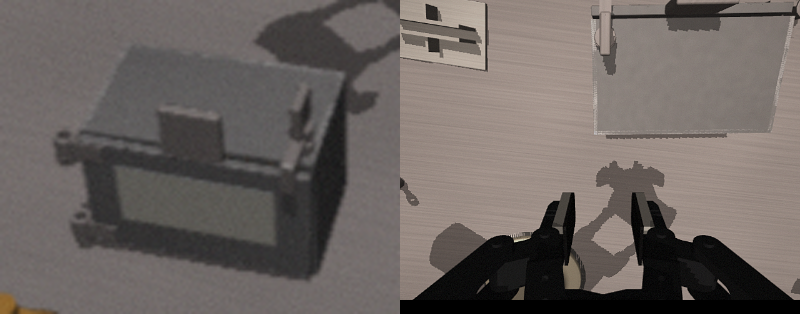

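The door is closed, with its knuckles home at the left (70,147)/(85,235). The hook lies over the top and in front of the door at (290,170). The robot is clear, so I'm handing in.

```bash
python3 -c "
from rig import r
print(r.job_done(), r.get_state()['time'])"
```

```text
the job is handed in; nothing more can be done
the job is handed in; nothing more can be done
```

I hung the grey door on both hinge pins, turned the latch a quarter turn clockwise, let it spring up, and handed the job in at about 25 s of the 66 s allowed. `r.job_done()` gives no verdict, so what follows is from my own checks.

- **Door:** The first grasp was about 15 mm too high, so I opened, lowered and gripped the plate again. The door met almost no force on the way down and seated with about 12 N upward at the calculated home position (within about 2 mm). In the last picture it is closed, with both knuckles over their pins. The network's points for the door and knuckles were within 2–4 px of the expected hung pose (1 px is roughly 2.5 mm).
- **Latch:** I pressed it about 6 mm at about 5 N and turned it from 97° to 6° in world yaw. The wing came back to its starting height (0.1844 m against 0.1845 m at the start). The last picture shows the hook over the door's top and in front of it. I did not read the latch joint values directly.
- **Rest of the scene:** The arm ended clear of everything, with contact force near zero. I did not re-measure the cylinder, orifice or valve at the end; the path stayed more than 100 mm from them and I saw no contact.

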